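# Rack the castle castings and hang up the stamps

## Task

The model castle's wall pieces have been cast, so clear the bench: draw the curing rack's end stop back to make room, stand the three castings upright in its channel, one behind another, and once they are all in, push the sliding stop up so that they sit snug against the end wall with no gaps. Hang every brick stamp by its eye on the peg rail, each on a peg of its own (before or after the racking), and leave the other things on the bench where they are.

Things in the scene. Friction and masses are not known exactly. Their poses are not given: they have to be found in the camera images.
- casting1: Loose plaster casting of a castle wall (three alike), 0.28 kg, upright on its footing. Footing 46 (x) x 64 (y) x 22 high; on its middle a wall 22 thick (x) x 60 (y) up to z = 78, merlon 22 x 24 (y) on the middle of its top up to z = 90, a smaller one at each end. Origin: centre of underside; z up. Grip across the 22 mm (along x) near the top. Alike either way round.
- casting2: Loose plaster casting of a castle wall (three alike), 0.28 kg, upright on its footing. Footing 46 (x) x 64 (y) x 22 high; on its middle a wall 22 thick (x) x 60 (y) up to z = 78, merlon 22 x 24 (y) on the middle of its top up to z = 90, a smaller one at each end. Origin: centre of underside; z up. Grip across the 22 mm (along x) near the top. Alike either way round.
- casting3: Loose plaster casting of a castle wall (three alike), 0.28 kg, upright on its footing. Footing 46 (x) x 64 (y) x 22 high; on its middle a wall 22 thick (x) x 60 (y) up to z = 78, merlon 22 x 24 (y) on the middle of its top up to z = 90, a smaller one at each end. Origin: centre of underside; z up. Grip across the 22 mm (along x) near the top. Alike either way round.
- stamp1: Loose hand stamp (up to three, alike; some may be absent), 0.2 kg: wooden foot block 44 (x) x 60 (y) x 20 high, with an upright plywood plate handle 12 thick (x) x 40 wide (y) up to z = 115. Round eye, 23 diameter, through the plate along x at z = 93. Origin: centre of underside; z up; stands at start. Grip across the 40 mm (along y), beside the eye. Alike either way round.
- stamp2: Loose hand stamp (up to three, alike; some may be absent), 0.2 kg: wooden foot block 44 (x) x 60 (y) x 20 high, with an upright plywood plate handle 12 thick (x) x 40 wide (y) up to z = 115. Round eye, 23 diameter, through the plate along x at z = 93. Origin: centre of underside; z up; stands at start. Grip across the 40 mm (along y), beside the eye. Alike either way round.
- stamp3: Loose hand stamp (up to three, alike; some may be absent), 0.2 kg: wooden foot block 44 (x) x 60 (y) x 20 high, with an upright plywood plate handle 12 thick (x) x 40 wide (y) up to z = 115. Round eye, 23 diameter, through the plate along x at z = 93. Origin: centre of underside; z up; stands at start. Grip across the 40 mm (along y), beside the eye. Alike either way round.
- stamp1_eye (a point): Centre of the eye of stamp1; axes as the stamp's (x along the eye's axis, z up the handle).
- stamp2_eye (a point): Centre of the eye of stamp2; axes as the stamp's (x along the eye's axis, z up the handle).
- stamp3_eye (a point): Centre of the eye of stamp3; axes as the stamp's (x along the eye's axis, z up the handle).
- rack: Fixed plywood rack: floor top at z = 8, channel 76 wide between side strips (tops at z = 28), end wall top at z = 68. Origin: at the table, under the middle of the end wall's inner face. x runs along the channel from the sliding stop towards the wall: castings stand at negative x with their footing's 46 mm along x (three snug = 138). Channel reaches to x = -273. z up.
- stop (a joint): Sliding end stop of the rack, m, grows as it slides towards the wall (0 to 0.100; starts 0.075 to 0.095, too close to the wall to fit three castings). Its face is (205 mm - value) from the wall's inner face, so it is snug on three castings at 0.067. Stays where left; about 2 N friction.
- stop_grip (a point): Middle of the stop's wooden grip: an upright bar 14 thick (rack x) x 40 wide (rack y), top at z = 101 above the table, free for gripping from z = 45 up; this point is at z = 78, 32 mm behind the stop's face. The stop's face plate is 70 wide, top at z = 61. Axes as the rack's.
- peg_rail: Fixed rail: wooden bar 18 (x) x 308 (y), top at z = 236, on two 18 mm posts at y = +-145, open below. Three steel pegs of 8 diameter at y = -85, 0, 85 point to -x and rise 10 degrees: axis from (-9, y, 225) at the bar's face to (-70, y, 236) mm; round tip ends at x = -74. Origin: at the table, under the bar's middle; z up.
- peg1_mid (a point): Point on the axis of peg 1, 42 mm in front of the rail's middle (rail x = -42, y = -85, z = 231 mm); axes as the rail's. A stamp hung there has its eye's centre about 7.5 mm lower.
- peg2_mid (a point): Point on the axis of peg 2, 42 mm in front of the rail's middle (rail x = -42, y = 0, z = 231 mm); axes as the rail's. A stamp hung there has its eye's centre about 7.5 mm lower.
- peg3_mid (a point): Point on the axis of peg 3, 42 mm in front of the rail's middle (rail x = -42, y = 85, z = 231 mm); axes as the rail's. A stamp hung there has its eye's centre about 7.5 mm lower.
- rock1: Bystander: grey stone about 34 x 45, 30 high, on the table.
- rock2: Bystander: reddish stone about 50 x 40, 38 high.
- rock3: Bystander: grey stone about 45 x 35, 33 high.
- mixing_cup: Bystander: white plastic cup, 80 across, 85 high.
- paint_jar: Bystander: glass jar with black lid, 56 across, 70 high.

How it is judged:
By the outcome, as a careful person would: the job done as asked, in the order asked, and still so for the second after the job is handed in, with the robot touching nothing.
Of stamp1, stamp2, stamp3 only 2 to 3 are there at a start; the rules pass over those that are not, and their reading is None.
At some moment in a run one of casting1, casting2, casting3 may be knocked a few centimetres aside while the robot is not near it.
It also fails if it takes over 208 s, if anything falls off the work surface, if the arm or the gripper's body presses on something with over 40 N, if the wrist force passes 120 N, or if a joint passes its speed limit or range.

## Robot

A 7-joint arm with a two-finger parallel gripper is mounted at the origin on the work surface. World frame = base frame: x ahead of the robot, y to its left, z up, the work surface at z = 0. Lengths are in m, angles in degrees, forces in N, time in s.
With the tool pointing down it reaches from about 0.35 to 0.775 m from the base axis. Payload 3.1 kg.
Tool frame: the origin (TCP) lies on the centre line of the jaws, within the pads' length; the fingertips stand 17 mm ahead of it and the grasp point (between the pads) lies 2 mm behind it (robot.tip_reach is the distance from the TCP to the fingertips, in m); z points along the fingers, y is the direction in which the jaws open and shut (so a half turn about z gives the same grasp; the last joint's range is limited). The gripper opens to 85 mm and grips with 20 to 120 N. Pads are 22 mm wide; open, the fingers measure 114 mm over their backs; the gripper's body (76 mm by 85 mm) begins 54 mm behind the grasp point. The pads swing forward as they close: fully open they stand 13 mm farther back than shut.
Start: joints at [-79.223, 17.813, 0.802, 86.603, -0.252, 75.585, -1.558], TCP at [0.125, 0.536, 0.248] pointing down, gripper open.
Joint ranges: [-154.91, 154.91], [-16.99, 109.72], [-72.82, 74.43], [7.12, 147.25], [-82.49, 262.49], [11.32, 116.49], [-174.64, 174.64]. Speed limits (degrees/s): [159.86, 159.86, 180, 180, 180, 180, 180].

## Interface

Orientations are given as [roll, pitch, yaw] about the fixed x, y, z axes, in that order (R = Rz(yaw) Ry(pitch) Rx(roll)).
In Python, from station import robot, fingers, vision, workorder, recognise gives the robot as it stands. Calls block until the motion is done:
- robot.move_to(position, orientation): joint-space move of the TCP to a pose.
- robot.line_to(position, orientation=None, velocity=0.15, f_stop=None): straight line of the TCP; orientation=None keeps the orientation; velocity is the mean speed in m/s. With f_stop (N) it stops when the force on the tool has changed by that much, and returns True; else False.
- robot.move_j(angles): joint-space move.
- fingers.gripper_to(opening, force=None): opening from 0.0 (shut) to 1.0 (fully open); force is the grip in N (None keeps the last); returns when the fingers have stopped.
- robot.pause(seconds).
- robot.inverse_kinematics(position, orientation): joint angles nearest the present ones, or None.
- vision.grab_frame(name): name is "scene" or "side" or "wrist"; returns the picture (384x512x3 uint8, red, green, blue); there is no depth.
- vision.calibration(name): a dict with "mtx" (3x3 intrinsics, pixels), "extrinsics" (4x4, takes a point from world to camera coordinates); the wrist camera has in their place "T_tool_cam" (4x4, takes a point from camera to tool coordinates, whose origin is the TCP and whose axes are the flange's). Camera axes: x right, y up, looking along -z (the intrinsics and any distortion apply to the point x, -y, -z); pixel columns grow to the right and rows downward; lengths in m; the calibration is good to about 2 mm. A picture is of the moment at which its call begins: read the wrist's pose just before it. calibration takes no time and is no camera call.
A pose or a line that the arm cannot do raises robot.PlanningError and nothing moves.
- workorder.close_job(): hands the job in, once; it reports no verdict.
Trained networks look in the newest picture that a camera, given by its name, has taken for a name from the list of things; names that differ only in an ending like _2 or _b are one class to them, and where a whole thing is asked for, a point or a joint stands for the part that bears it (a point fixed in the world has none). Each returns a list of dicts, best first, with "p" (0 to 1); they miss things now and then, are a little off and sometimes report something else, mostly with a low value. They report only what shows in the picture. A call takes as long as a camera call.
- recognise(label, camera): "rect" ([centre column, centre row, width, height] in pixels, round what is visible of it).
Readings, each from a call of its own:
- robot.current_time_s(): time.
- robot.current_joint_positions(): joint angles.
- robot.current_dq(): joint speeds.
- robot.current_joint_torque(): joint torques, N m.
- robot.current_tool_pos(): TCP position.
- robot.current_eef_rot(): TCP orientation.
- robot.current_contact_force(): force on the tool from outside, world axes, zero at the start.
- robot.current_torque(): the same for the moment, N m.
- robot.current_finger_gap(): opening from 0.0 (shut) to 1.0 (fully open).
Only numpy, scipy, OpenCV 4.12 (cv2) and the standard library are available. Lean on these libraries where they do the work, as an engineer would, in place of code of your own. Each camera call takes 0.05 s, during which the arm holds its last target. There are 200 camera calls.

## Working session

There is one attempt and no reset: what is moved stays moved. The work goes in short steps, each a Python script; the robot and the scene stay as the last script left them, time stands still between calls to the robot, and variables do not carry over. Pictures are saved under pics/ and viewed, about 12 in all and at most 16, crops included, and the job is handed in when it is done.

```bash
ls; mkdir -p pics
python3 - <<'E'
from station import robot, fingers, vision, workorder, recognise
import cv2,numpy as np
for n in ("scene","side","wrist"):
    im=vision.grab_frame(n); cv2.imwrite(f"pics/{n}0.png",im[:,:,::-1])
    c=vision.calibration(n); print(n,{k:np.round(v,4).tolist() for k,v in c.items()})
    for l in ("casting1","stamp1","stamp1_eye","rack","stop","stop_grip","peg_rail","peg1_mid","rock1","mixing_cup","paint_jar"):
        try: print(l,[(round(d["p"],2),np.round(d["rect"]).astype(int).tolist()) for d in recognise(l,n)])
        except Exception as e: print(l,e)
print(robot.current_time_s(),robot.current_tool_pos(),robot.current_eef_rot())
a=cv2.imread("pics/scene0.png");b=cv2.imread("pics/side0.png")
cv2.imwrite("pics/a.png",cv2.resize(a,(800,600),interpolation=3));cv2.imwrite("pics/b.png",cv2.resize(b,(800,600),interpolation=3))
E
```

```text
pics
scene {'mtx': [[372.4663, 0.0, 257.1007], [0.0, 372.4663, 195.6448], [0.0, 0.0, 1.0]], 'extrinsics': [[0.3569, 0.934, -0.012, -0.1936], [-0.5323, 0.2139, 0.8191, 0.1328], [0.7676, -0.286, 0.5735, -1.545], [0.0, 0.0, 0.0, 1.0]]}
casting1 [(0.87, [271, 211, 19, 36]), (0.75, [232, 226, 22, 16]), (0.59, [272, 247, 25, 30]), (0.37, [210, 253, 17, 12])]
stamp1 [(0.98, [315, 240, 28, 39]), (0.83, [200, 224, 22, 36]), (0.56, [145, 224, 24, 40])]
stamp1_eye [(0.55, [312, 241, 26, 42]), (0.42, [328, 202, 22, 33])]
rack [(0.74, [333, 213, 75, 60])]
stop [(0.73, [177, 254, 141, 121]), (0.71, [326, 200, 26, 33])]
stop_grip [(0.55, [326, 203, 22, 31])]
peg_rail [(0.95, [177, 253, 145, 121])]
peg1_mid [(0.62, [176, 256, 142, 122]), (0.19, [203, 224, 24, 43])]
rock1 [(0.73, [210, 256, 17, 17]), (0.66, [289, 238, 15, 17])]
mixing_cup [(0.56, [110, 251, 30, 38])]
paint_jar [(0.8, [375, 195, 16, 25])]
side {'mtx': [[435.5918, 0.0, 257.3002], [0.0, 435.5918, 191.5042], [0.0, 0.0, 1.0]], 'extrinsics': [[0.951, -0.3092, -0.0106, -0.4514], [0.2374, 0.7074, 0.6658, -0.2494], [-0.1984, -0.6356, 0.7461, 
[... 512 characters left out ...]
 278, 81, 176])]
rock1 [(0.71, [293, 277, 15, 18]), (0.67, [269, 205, 14, 19]), (0.45, [286, 256, 15, 18])]
mixing_cup [(0.93, [309, 371, 43, 26])]
paint_jar [(0.74, [260, 282, 27, 41]), (0.62, [257, 350, 32, 42]), (0.61, [217, 128, 18, 24])]
wrist {'mtx': [[306.867, 0.0, 255.6572], [0.0, 306.867, 197.2911], [0.0, 0.0, 1.0]], 'T_tool_cam': [[-0.0006, 0.962, 0.2731, 0.0682], [1.0, 0.0005, 0.0005, 0.001], [0.0003, 0.2731, -0.962, -0.1263], [0.0, 0.0, 0.0, 1.0]]}
casting1 []
stamp1 []
stamp1_eye []
rack [(0.56, [82, 375, 19, 18])]
stop []
stop_grip []
peg_rail []
peg1_mid []
rock1 []
mixing_cup []
paint_jar []
1.8 [0.12525997 0.5355688  0.24830466] [1.79997518e+02 2.87379156e-03 1.66837849e+02]
```

View pics/a.png

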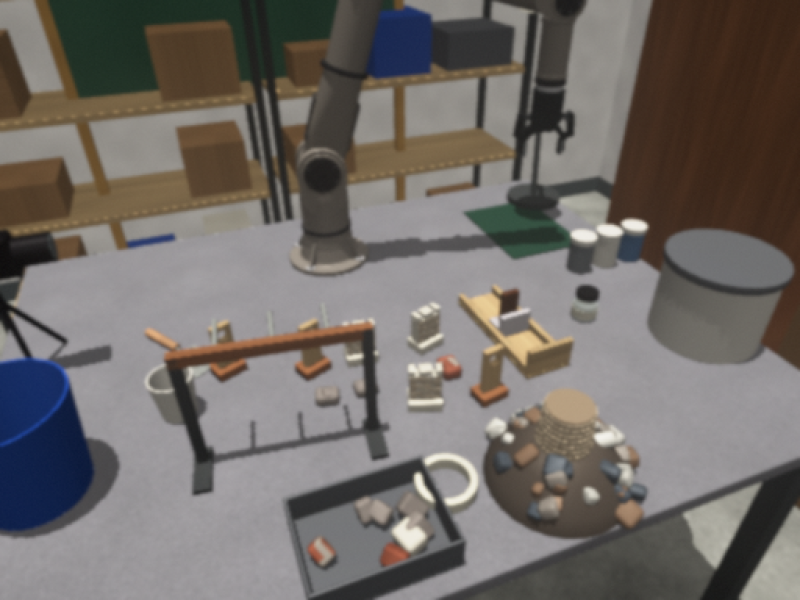

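View pics/b.png

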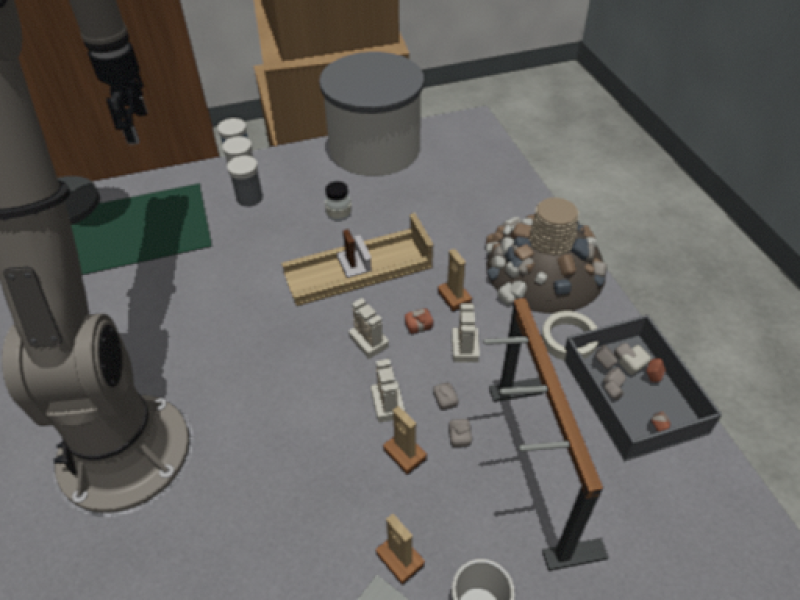

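The scene view shows all three stamps (orange feet at about (228,368), (313,366) and (490,388)) and three castings around (360,340), (425,325) and (425,385). The rack is at about (515,325) and the rail at about (270,345). The side view shows the same layout. I'll back-project these pixels next, then look from above with the wrist camera.

```bash
cat > h.py <<'E'
from station import robot, fingers, vision, workorder, recognise
import cv2,numpy as np
from scipy.spatial.transform import Rotation as R
from scipy.optimize import minimize
def Tool(p,e):
    T=np.eye(4);T[:3,:3]=R.from_euler('xyz',e,degrees=True).as_matrix();T[:3,3]=p;return T
def toolT(): return Tool(robot.current_tool_pos(),robot.current_eef_rot())
def cam(n,T=None):
    c=vision.calibration(n); E=c["extrinsics"] if n!="wrist" else np.linalg.inv((toolT() if T is None else T)@c["T_tool_cam"])
    return np.array(c["mtx"]),np.array(E)
def proj(C,P):
    K,E=C; q=np.asarray(P)@E[:3,:3].T+E[:3,3]; q=q*[1,-1,-1]; u=q@K.T; return u[:,:2]/u[:,2:]
def ray(C,uv):
    K,E=C; d=np.linalg.solve(K,[uv[0],uv[1],1])*[1,-1,-1]; Rt=E[:3,:3].T; return -Rt@E[:3,3],Rt@d
def onz(C,uv,z):
    o,d=ray(C,uv); return (o+d*(z-o[2])/d[2])
def snap(n,f=None):
    C=cam(n); im=vision.grab_frame(n)[:,:,::-1].copy()
    if f: cv2.imwrite(f"pics/{f}.png",im); np.save(f"pics/{f}.npy",C[1])
    return C,im
def load(f,n):
    return (np.array(vision.calibration(n)["mtx"]),np.load(f"pics/{f}.npy")),cv2.imread(f"pics/{f}.png")
E
python3 - <<'E'
from h import *
C=cam("side");s=.64
for n,z,u in [("castA",.011,(370,340)),("castB",.011,(388,402)),("castC",.011,(466,345)),("stA",.01,(455,293)),("stB",.01,(406,456)),("stC",.01,(400,562)),("wall1",.068,(412,218)),("wall2",.068,(432,247)),("rackend",.028,(284,268)),("rackend2",.028,(295,298)),("bar1",.236,(519,305)),("bar2",.236,(592,487)),("t1",.236,(486,341)),("t2",.236,(502,392)),("t3",.236,(521,448)),("jar",.07,(336,190)),("grip",.101,(349,233)),("cup",.085,(483,590)),("rocks",.015,(446,395)),("r",.015,(460,432)),("r",.015,(420,320))]:
    print(n,np.round(onz(C,np.array(u)*s,z),3))
for p in [(0.45,.05,.5),(.45,.2,.5),(.45,-.1,.5),(.4,.05,.5),(.35,.2,.45)]:
  for e in ([180,0,0],[180,0,180],[180,0,90],[180,0,-90]):
    q=robot.inverse_kinematics(p,e)
    c=(Tool(p,e)@vision.calibration("wrist")["T_tool_cam"]); x=c[:3,3]-c[:3,2]*c[2,3]/c[2,2]
    print(p,e[2],None if q is None else np.round(q),np.round(x,2))
E
```

```text
castA [0.442 0.089 0.011]
castB [ 0.434 -0.049  0.011]
castC [0.604 0.022 0.011]
stA [0.631 0.148 0.01 ]
stB [ 0.431 -0.155  0.01 ]
stC [ 0.37  -0.313  0.01 ]
wall1 [0.601 0.32  0.068]
wall2 [0.61  0.227 0.068]
rackend [0.328 0.303 0.028]
rackend2 [0.332 0.218 0.028]
bar1 [ 0.627 -0.092  0.236]
bar2 [ 0.59  -0.381  0.236]
t1 [ 0.556 -0.139  0.236]
t2 [ 0.543 -0.224  0.236]
t3 [ 0.532 -0.308  0.236]
jar [0.476 0.453 0.07 ]
grip [0.461 0.282 0.101]
cup [ 0.453 -0.407  0.085]
rocks [ 0.531 -0.07   0.015]
r [ 0.527 -0.144  0.015]
r [0.543 0.102 0.015]
(0.45, 0.05, 0.5) 0 [-48.   8.  47.  67.  -6. 108. -92.] [0.34 0.05 0.  ]
(0.45, 0.05, 0.5) 180 [-47.   7.  47.  67.  -6. 108.  88.] [0.56 0.05 0.  ]
(0.45, 0.05, 0.5) 90 [-51.   8.  52.  67.  -7. 108.  -1.] [ 0.45 -0.06  0.  ]
(0.45, 0.05, 0.5) -90 [-27.   6.  22.  66.  -3. 108. 174.] [0.45 0.16 0.  ]
(0.45, 0.2, 0.5) 0 [ -53.   13.   38.   60.   -8.  109. -109.] [0.34 0.2  0.  ]
(0.45, 0.2, 0.5) 180 [-45.  12.  26.  60.  -5. 109.  69.] [0.56 0.2  0.  ]
(0.45, 0.2, 0.5) 90 [-53.  13.  37.  60.  -8. 109. -19.] [0.45 0.09 0.  ]
(0.45, 0.2, 0
[... 293 characters left out ...]
 ]
(0.45, -0.1, 0.5) -90 [ -39.   11.   64.   66.  -11.  109. -158.] [0.45 0.01 0.  ]
(0.4, 0.05, 0.5) 0 [ -51.   -1.   41.   73.    1.  107. -100.] [0.29 0.05 0.  ]
(0.4, 0.05, 0.5) 180 [-54.  -1.  44.  73.   1. 107.  80.] [0.51 0.05 0.  ]
(0.4, 0.05, 0.5) 90 [-58.  -1.  48.  73.   1. 107. -10.] [ 0.4  -0.06  0.  ]
(0.4, 0.05, 0.5) -90 [-51.  -1.  42.  73.   1. 107. 170.] [0.4  0.16 0.  ]
(0.35, 0.2, 0.45) 0 [ -62.   -2.   29.   82.    1.  100. -123.] [0.25 0.2  0.  ]
(0.35, 0.2, 0.45) 180 [-52.  -2.  19.  81.   1. 100.  57.] [0.45 0.2  0.  ]
(0.35, 0.2, 0.45) 90 [-63.  -2.  30.  82.   1. 100. -33.] [0.35 0.1  0.  ]
(0.35, 0.2, 0.45) -90 [-50.  -2.  17.  81.   0. 100. 147.] [0.35 0.3  0.  ]
```

Run:
```python
from h import *
q=np.array(robot.current_joint_positions())
q[0]=-15;q[1]=5;q[6]=-15+90-15; robot.move_j(q); print(robot.current_tool_pos(),robot.current_eef_rot())
for i,p in enumerate([(.42,.15,.42),(.42,-.13,.42)]):
    robot.move_to(p,[180,0,180]); robot.pause(.3); print(np.round(robot.current_joint_positions(),1))
    C,im=snap("wrist",f"w{i}"); 
    for l in ("casting1","stamp1"): print(l,[(round(d["p"],2),np.round(onz(C,d["rect"][:2],.04),3)[:2]) for d in recognise(l,"wrist")])
cv2.imwrite("pics/c.png",np.vstack([cv2.imread(f"pics/w{i}.png") for i in (0,1)])[:, :])
im=cv2.imread("pics/c.png"); print(im.shape); cv2.imwrite("pics/c.png",np.hstack([im[:384],im[384:]])[:,:,:])
im=cv2.imread("pics/c.png"); cv2.imwrite("pics/c.png",cv2.resize(im,(800,300)))
print(robot.current_time_s())
```

```text
[0.52332146 0.11817473 0.3698386 ] [173.34449207  10.92921067 163.68277743]
[-18.8   3.8  -3.2  80.    0.2  96.3  67.9]
casting1 [(0.93, array([0.442, 0.089])), (0.79, array([ 0.435, -0.051])), (0.57, array([0.603, 0.024]))]
stamp1 [(0.8, array([ 0.432, -0.157])), (0.65, array([ 0.369, -0.25 ])), (0.6, array([0.635, 0.146]))]
[  1.7   2.6  13.9  81.3  -0.6  96.2 105.7]
casting1 [(0.81, array([0.439, 0.099])), (0.76, array([0.602, 0.017])), (0.75, array([ 0.435, -0.044]))]
stamp1 [(0.62, array([0.635, 0.154])), (0.61, array([ 0.373, -0.308])), (0.57, array([ 0.433, -0.146]))]
(768, 512, 3)
6.45
```

View pics/c.png

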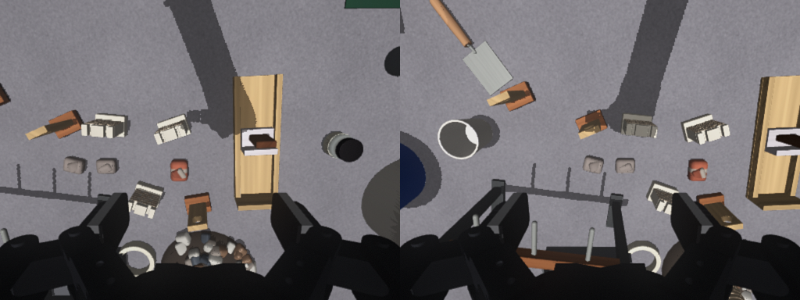

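```bash
cat > fit.py <<'E'
from h import *
def box(x,y,z0,z1,cx=0,cy=0): return np.array([[cx+a*x/2,cy+b*y/2,z] for a in(-1,1) for b in(-1,1) for z in(z0,z1)])/1000
MOD={"c":[box(46,64,0,22),box(22,60,22,78),box(22,24,78,90),box(22,10,78,86,0,25),box(22,10,78,86,0,-25)],
     "s":[box(44,60,0,20),box(12,40,20,115)],"sf":[box(44,60,0,20)]}
def place(P,x,y,a): c,s=np.cos(a),np.sin(a); return P@np.array([[c,-s,0],[s,c,0],[0,0,1]]).T+[x,y,0]
def warm(im):
    L=cv2.cvtColor(im,cv2.COLOR_BGR2LAB).astype(float); b=L[:,:,2]; return b-np.median(b)
S=4
def render(C,kind,p,roi):
    m=np.zeros(((roi[3]-roi[1])*S,(roi[2]-roi[0])*S),np.uint8)
    for B in MOD[kind]:
        h=cv2.convexHull(((proj(C,place(B,*p))-roi[:2]+.5)*S*16).astype(np.int32)); cv2.fillConvexPoly(m,h,1,shift=4)
    return m
def fit(kind,x,y,views,thr=6,yaws=np.arange(0,180,15),dbg=None):
    D=[]
    for C,im in views:
        u=proj(C,[[x,y,.05]])[0]; H=int(40*max(1,np.linalg.norm(proj(C,[[x+.05,y,.05],[x,y+.05,.05]])-u,axis=1).max()/28))
        r=[max(0,int(u[0])-H),max(0,int(u[1])-H),min(512,int(u[0])+H),min(384,int(u[1])+H)]
        w=cv2.GaussianBlur(warm(im),(0,0),.6)[r[1]:r[3],r[0]:r[2]]; w=cv2.resize(w,None,fx=S,fy=S,interpolation=1)
        m=(w>thr).astype(np.uint8)
        n,l,st,_=cv2.connectedComponentsWithStats(m); g=render(C,kind,(x,y,0),r)
        k=[i for i in range(1,n) if (g*(l==i)).sum()>.15*st[i,4]]; m=np.isin(l,k).astype(np.uint8)
        D.append((C,r,m))
    def ious(p): 
        o=[]
        for C,r,m in D: g=render(C,kind,p,r); o.append((g&m).sum()/max(1,(g|m).sum()))
        return np.array(o)
    best=None
    for a in yaws:
        q=minimize(lambda p:-ious((p[0]/100,p[1]/100,p[2])).mean(),[x*100,y*100,np.radians(a)],method="Nelder-Mead",options=dict(initial_simplex=np.array([[x*100,y*100,np.radians(a)]]*4)+np.vstack([np.zeros(3),np.diag([1,1,.15])]),maxfev=60))
        if best is None or q.fun<best.fun: best=q
    q=minimize(lambda p:-ious((p[0]/100,p[1]/100,p[2])).mean(),best.x,method="Nelder-Mead",options=dict(initial_simplex=best.x+np.vstack([np.zeros(3),np.diag([.3,.3,.05])]),maxfev=150))
    p=(q.x[0]/100,q.x[1]/100,q.x[2]); return p,ious(p)
E
cat > f1.py <<'E'
from fit import *
V=[load("w0","wrist"),load("w1","wrist"),(cam("side"),cv2.imread("pics/side0.png")),(cam("scene"),cv2.imread("pics/scene0.png"))]
for k,x,y,vi in [("c",.441,.094,(0,1,2)),("c",.435,-.048,(0,1,2)),("c",.603,.02,(0,2)),("s",.633,.15,(0,1,2,3)),("s",.433,-.153,(0,1,2)),("s",.37,-.31,(1,2))]:
    for v in (vi,)+tuple((i,) for i in vi):
        p,i=fit(k,x,y,[V[j] for j in v],yaws=np.arange(0,180,30)); print(k,v,np.round(p[:2],4),round(np.degrees(p[2])%180,1),np.round(i,2))
E
python3 f1.py
python3 - <<'E'
from h import *
C,im=load("w0","wrist")
# rectify rack at z=.028
W=[(.30,.18),(.30,.36),(.66,.36),(.66,.18)]; src=proj(C,[[x,y,.028] for x,y in W]).astype(np.float32)
s=1500; dst=np.array([((y-.18)*s,(x-.30)*s) for x,y in W],np.float32)
a=cv2.warpPerspective(im,cv2.getPerspectiveTransform(src,dst),(270,540),flags=2)
b=cv2.imread("pics/side0.png")[190:365,310:400]; b=cv2.resize(b,None,fx=3.08,fy=3.08,interpolation=2)[:540]
cv2.imwrite("pics/d.png",np.hstack([a,cv2.copyMakeBorder(b,0,540-len(b),0,0,0)]))
print(a.shape,b.shape)
E
```

```text
c (0, 1, 2) [0.4418 0.0922] 16.5 [0.89 0.88 0.49]
c (0,) [0.442  0.0907] 18.1 [0.91]
c (1,) [0.4421 0.0945] 15.3 [0.89]
c (2,) [0.4403 0.1048] 3.8 [0.54]
c (0, 1, 2) [ 0.4346 -0.049 ] 174.4 [0.67 0.87 0.34]
c (0,) [ 0.435  -0.0535] 175.9 [0.7]
c (1,) [ 0.4347 -0.0475] 171.7 [0.88]
c (2,) [ 0.4277 -0.1194] 24.9 [0.5]
c (0, 2) [0.6047 0.0224] 159.7 [0.86 0.25]
c (0,) [0.607  0.0211] 158.5 [0.87]
c (2,) [0.629  0.1472] 175.6 [0.56]
s (0, 1, 2, 3) [0.6293 0.1446] 6.0 [0.92 0.83 0.72 0.31]
s (0,) [0.631  0.1437] 10.4 [0.97]
s (1,) [0.6276 0.1449] 176.5 [0.85]
s (2,) [0.6287 0.1477] 4.8 [0.75]
s (3,) [0.6202 0.1493] 10.8 [0.33]
s (0, 1, 2) [ 0.4326 -0.1482] 22.5 [0.88 0.96 0.82]
s (0,) [ 0.4324 -0.1496] 23.1 [0.9]
s (1,) [ 0.4331 -0.1481] 23.5 [0.98]
s (2,) [ 0.4312 -0.1426] 21.1 [0.91]
s (1, 2) [ 0.3723 -0.3055] 22.1 [0.91 0.93]
s (1,) [ 0.3732 -0.3085] 22.4 [0.97]
s (2,) [ 0.3719 -0.303 ] 21.3 [0.95]
(540, 270, 3) (539, 277, 3)
```

View pics/d.png

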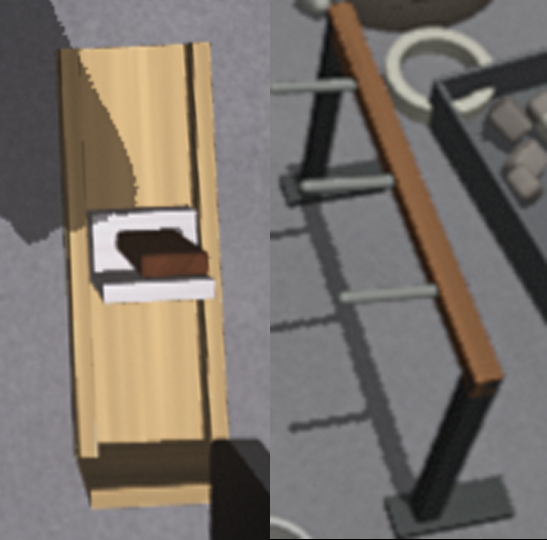

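w0 shows the castings and stamps clearly, and the fits agree to within a few mm. The rectified picture puts the rack at about 2.7° yaw, with its wall at rows 443–500 and the grip at about (165,250). I'll take a closer look at the rack and also fit the rail from clicked peg and bar points.

Run:
```python
from h import *
robot.move_to((.55,.275,.26),[180,0,180]); robot.pause(.3)
C,im=snap("wrist","r0")
W=[(.40,.18),(.40,.36),(.66,.36),(.66,.18)]; s=2200
for z,f in ((.068,"e1"),(.028,"e2")):
    src=proj(C,[[x,y,z] for x,y in W]).astype(np.float32)
    dst=np.array([((y-.18)*s,(x-.40)*s) for x,y in W],np.float32)
    cv2.imwrite(f"pics/{f}.png",cv2.warpPerspective(im,cv2.getPerspectiveTransform(src,dst),(396,572),flags=2))
cv2.imwrite("pics/e.png",np.hstack([cv2.imread("pics/e1.png"),cv2.imread("pics/e2.png")]))
print(np.round(robot.current_joint_positions(),1),robot.current_time_s())
```

```text
[-23.7  25.6  -6.8  74.    3.   80.6  59.6] 8.4667
```

View pics/e.png

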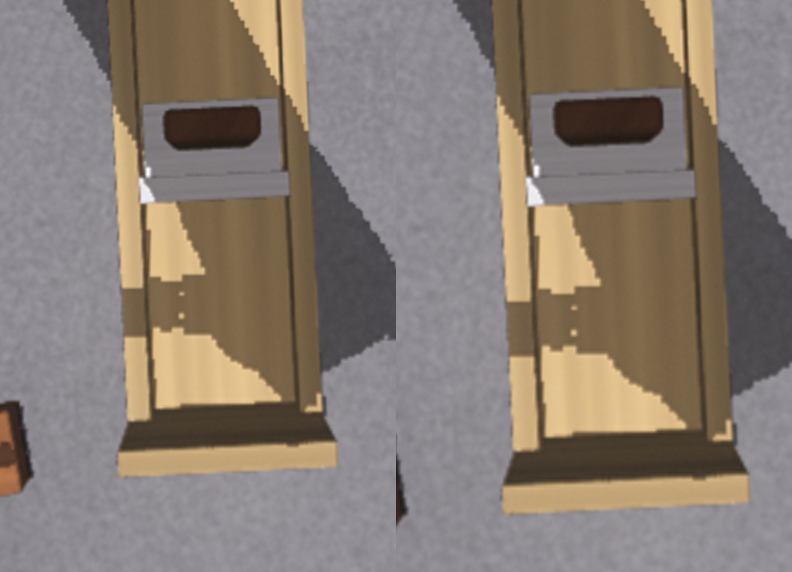

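The close view puts the rack's inner wall face at x≈0.603, y≈0.283, with yaw 2.7°. Both rectification heights agree. The stop's face is at row ~200, so its value is about 0.093. I'll draw the stop back now.

```bash
cat >> h.py <<'E'
RY=2.7; RO=np.array([.6026,.2833])
def rk(x,y=0,z=0):
    c,s=np.cos(np.radians(RY)),np.sin(np.radians(RY)); return np.array([RO[0]+c*x-s*y,RO[1]+s*x+c*y,z])
E
python3 - <<'E'
from h import *
e=[180,0,180+RY]
robot.move_to(rk(-.144,0,.16),e); robot.line_to(rk(-.144,0,.079),velocity=.15)
fingers.gripper_to(.3,30); print("gap",robot.current_finger_gap())
print(robot.line_to(rk(-.234,0,.079),velocity=.1,f_stop=25), robot.current_contact_force(),robot.current_tool_pos())
fingers.gripper_to(.9); robot.line_to(rk(-.234,0,.17),velocity=.2)
robot.move_to((.42,.08,.36),[180,0,180]); robot.pause(.3); snap("wrist","w2"); print(np.round(robot.current_joint_positions(),1),robot.current_time_s())
E
python3 - <<'E'
from fit import *
V=[load("w2","wrist")]
for k,x,y in [("c",.441,.094),("c",.435,-.048),("c",.606,.022)]:
    p,i=fit(k,x,y,V,yaws=np.arange(0,180,30)); print(k,np.round(p[:2],4),round(np.degrees(p[2])%180,1),np.round(i,2))
im=V[0][1].copy(); w=warm(im)
cv2.imwrite("pics/f.png",np.hstack([im,cv2.cvtColor(((w>6)*255).astype(np.uint8),cv2.COLOR_GRAY2BGR)])[:, :]); 
cv2.imwrite("pics/f.png",cv2.resize(cv2.imread("pics/f.png"),(800,300)))
E
```

```text
gap 0.46441269705077287
False [ 0.23543932 -5.73287851 10.00792363] [0.36817527 0.27133655 0.07988732]
[-11.    1.3  -2.2  90.9   0.   87.9  76.9] 13.7667
c [0.4428 0.0915] 19.4 [0.93]
c [ 0.435 -0.051] 175.6 [0.73]
c [0.6071 0.0216] 162.8 [0.89]
```

View pics/f.png

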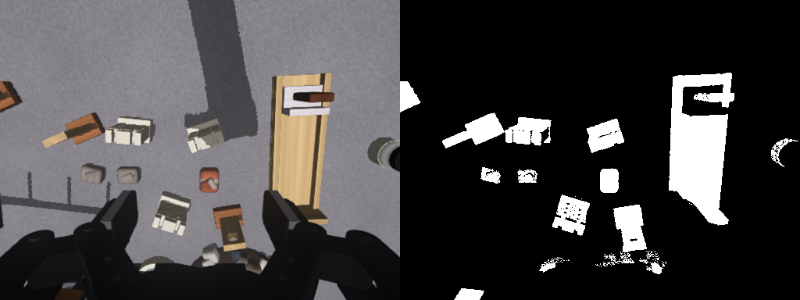

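```bash
sed -i 's/^def warm(im):/def warm(im):\n    return np.maximum(_warm(im), (lambda L:(L-np.median(L))\/5)(cv2.cvtColor(im,cv2.COLOR_BGR2LAB)[:,:,0].astype(float)))\ndef _warm(im):/' fit.py
cat > job.py <<'E'
from fit import *
def look(kind,x,y,ty,h=.25,tag=None):
    a=np.radians(ty); d=np.array([np.cos(a),np.sin(a)])*.03   # camera side = tool x
    robot.move_to((x+d[0],y+d[1],h),[180,0,ty]); robot.pause(.25)
    C,im=snap("wrist",tag or "look"); cyaw=ty-90 if kind=="c" else ty
    p,i=fit(kind,x,y,[(C,im)],yaws=(cyaw-20,cyaw,cyaw+20))
    a=np.degrees(p[2]); a=cyaw+(a-cyaw+90)%180-90
    print(kind,np.round(p[:2],4),round(a,1),np.round(i,2)); return p[0],p[1],a,i[0]
def rack(x,y,yaw,slot,ty0=None,dy=0):
    x,y,a,i=look("c",x,y,yaw+90)
    if i<.8: print("bad fit"); return False
    e=[180,0,a+90]
    fingers.gripper_to(.62,45); robot.move_to((x,y,.15),e); robot.line_to((x,y,.079),velocity=.15)
    fingers.gripper_to(.1,45); g=robot.current_finger_gap(); print("gap",g)
    robot.line_to((x,y,.215),velocity=.2)
    if g<.2: print("no grasp"); return False
    e=[180,0,90+RY]; robot.move_to(rk(slot,dy,.215),e)
    robot.line_to(rk(slot,dy,.1),velocity=.15)
    print("touch",robot.line_to(rk(slot,dy,.086),velocity=.03,f_stop=6),robot.current_tool_pos()[2],np.round(robot.current_contact_force(),1))
    fingers.gripper_to(.40); robot.line_to(rk(slot,dy,.2),velocity=.2)
    print("t",robot.current_time_s(),np.round(robot.current_joint_positions(),1)); return True
E
python3 - <<'E'
from job import *
rack(.4425,.092,18.5,-.031)
robot.move_to((.45,.22,.33),[180,0,90+RY]); robot.pause(.25); C,im=snap("wrist","g0"); 
a=cv2.imread("pics/look.png"); cv2.imwrite("pics/g.png",cv2.resize(np.hstack([a,im]),(800,300)))
E
```

```text
c [0.4423 0.0888] 18.4 [0.82]
gap 0.2488658966576628
touch True 0.08795735251202402 [-1.2 -0.2  4.8]
t 21.2417 [-23.9  30.2  -6.2  75.6   3.2  74.8 -27.4]
```

View pics/g.png

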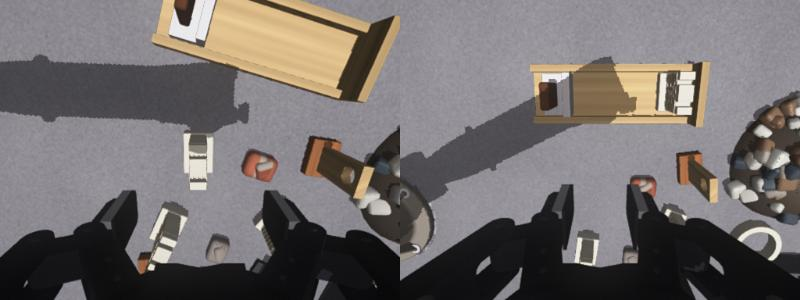

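The right half of the picture shows casting 1 upright in the channel near the wall at about (680,93), with the stop drawn back at (550,93). Next are castings 2 and 3.

Run:
```python
from job import *
if rack(.4349,-.049,-6,-.085): rack(.606,.0215,-19,-.139)
robot.move_to((.45,.22,.33),[180,0,90+RY]); robot.pause(.25); C,im=snap("wrist","g1"); 
a=cv2.imread("pics/look.png"); cv2.imwrite("pics/g.png",cv2.resize(np.hstack([a,im]),(800,300)))
```

```text
c [ 0.4342 -0.0501] -5.5 [0.74]
bad fit
```

View pics/g.png

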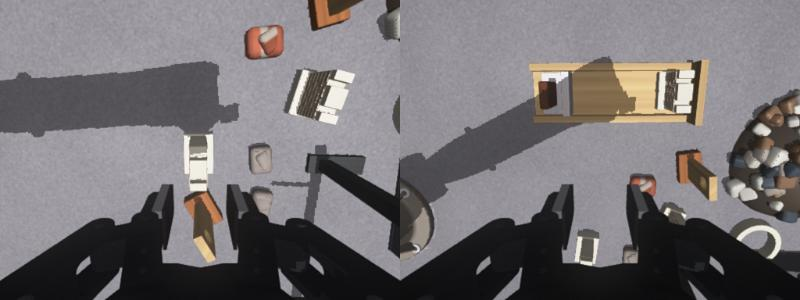

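Casting 2 is where I expected it, at (198,160) in the left picture. The low IoU came from the mask merging with the stamp next to it. I'll lower the limit and go on.

```bash
sed -i 's/i<.8/i<.68/' job.py
python3 - <<'E'
from job import *
if rack(.4349,-.0495,-6,-.085): rack(.606,.0215,-19,-.139)
robot.move_to((.45,.22,.33),[180,0,90+RY]); robot.pause(.25); C,im=snap("wrist","g2"); 
a=cv2.imread("pics/look.png"); cv2.imwrite("pics/g.png",cv2.resize(np.hstack([a,im]),(800,300)))
E
```

```text
c [ 0.4342 -0.05  ] -5.3 [0.74]
gap 0.24481778447832137
touch True 0.0880572707319032 [-0.6 -0.1  5.1]
t 32.4833 [-21.9  24.7 -11.5  84.4   5.   71.8 -31.3]
c [ 0.5911 -0.0114] 48.0 [0.29]
bad fit
```

View pics/g.png

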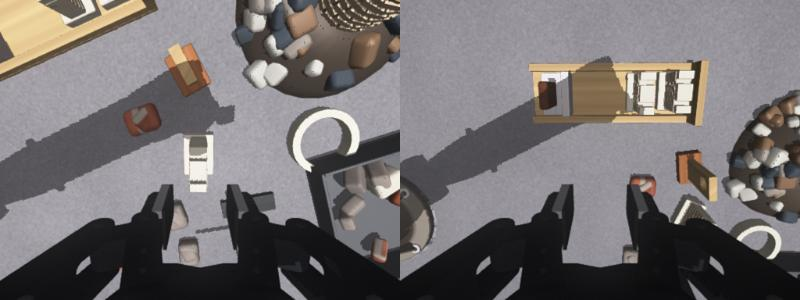

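Casting 3 is at (198,160), unmoved. The fit failed because the dark gripper pulled the brightness reference down, so I'll make that reference robust.

```bash
sed -i 's/(L-np.median(L))\/5/(L-np.median(L[L>.75*np.percentile(L,80)]))\/5/' fit.py
python3 - <<'E'
from job import *
C,im=load("look","wrist"); p,i=fit("c",.606,.0215,[(C,im)],yaws=(-39,-19,0)); print(p,np.degrees(p[2]),i)
if i[0]>.68: print(rack(.606,.0215,-19,-.139))
robot.move_to((.45,.22,.33),[180,0,90+RY]); robot.pause(.25); C,im=snap("wrist","g3"); 
a=cv2.imread("pics/look.png"); cv2.imwrite("pics/g.png",cv2.resize(np.hstack([a,im]),(800,300)))
E
```

```text
(np.float64(0.6028617694146311), np.float64(0.020813298007705483), np.float64(-0.3266118201899403)) -18.71347883596931 [0.90005096]
c [0.6407 0.0411] -18.7 [0.92]
gap 0.2510246705175936
touch True 0.08838634108943447 [-0.2 -1.2  4.4]
t 42.475 [-24.5  19.1 -10.5  92.3   3.7  69.3 -33.1]
True
```

View pics/g.png

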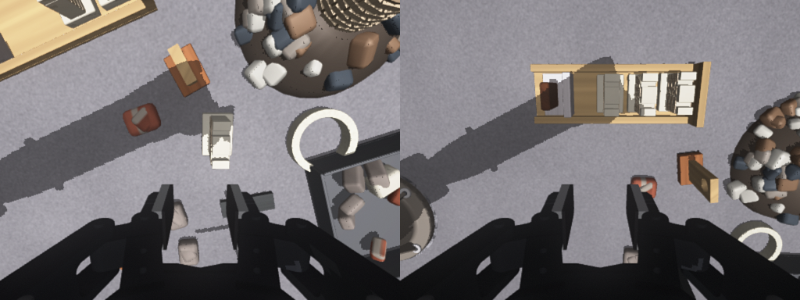

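Casting 3 was knocked about 4 cm aside between looks, but the fresh look caught it. The right picture shows all three upright in the channel, at x≈610, 643 and 680. Now I'll push the stop up.

Run:
```python
from h import *
e=[180,0,180+RY]; X=-.2345
fingers.gripper_to(.8,60)
robot.move_to(rk(X,-.001,.17),e); robot.line_to(rk(X,-.001,.079),velocity=.15)
fingers.gripper_to(.3,60); print("gap",robot.current_finger_gap(),np.round(robot.current_contact_force(),1))
s=robot.line_to(rk(-.15,-.001,.079),velocity=.04,f_stop=16); p=robot.current_tool_pos(); robot.pause(.3)
print(s,p,(p[0]-RO[0])/.9989,np.round(robot.current_contact_force(),1))
C,im=snap("wrist","h0")
fingers.gripper_to(.8); robot.line_to(p+np.array([0,0,.13]),velocity=.2)
robot.move_to((.53,.27,.3),e); robot.pause(.3); C,im=snap("wrist","h1")
W=[(.40,.20),(.40,.36),(.63,.36),(.63,.20)]; k=2200
src=proj(C,[[x,y,.03] for x,y in W]).astype(np.float32); dst=np.array([((y-.20)*k,(x-.40)*k) for x,y in W],np.float32)
a=cv2.warpPerspective(im,cv2.getPerspectiveTransform(src,dst),(352,506),flags=2)
b=cv2.resize(im,(448,336)); cv2.imwrite("pics/h.png",np.hstack([a,cv2.copyMakeBorder(b,0,170,0,0,0)])); print(robot.current_time_s())
```

```text
gap 0.4618291677163805 [-0.1 -2.1  5.9]
True [0.43415263 0.27452833 0.08029928] -0.1686328700161367 [-0.9 -1.8  5.7]
50.1917
```

View pics/h.png

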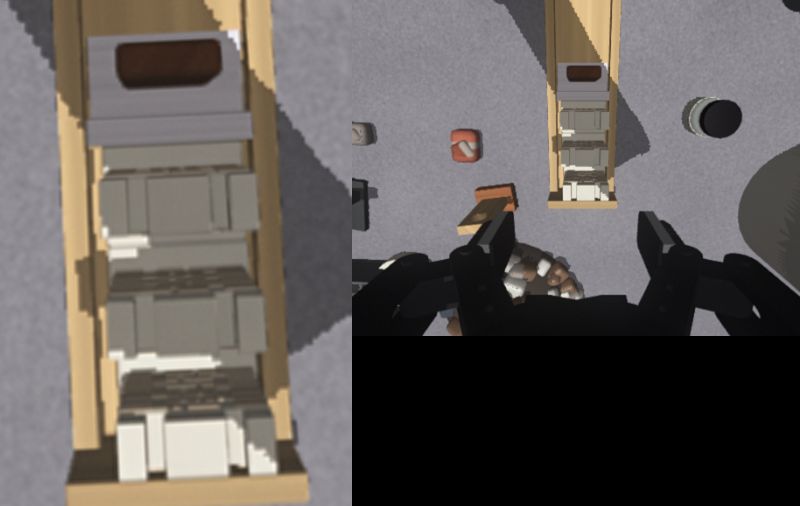

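The rack looks snug: the stop face meets the first footing at row ~143, the castings are back to back, and the last one touches the wall at row ~478. Its value by TCP travel is about 0.067–0.068. Next I'll measure the rail.

Run:
```python
from h import *
robot.move_to((.45,.05,.42),[180,0,60]); 
robot.move_to((.47,-.215,.42),[180,0,-7.5]); robot.pause(.3); C,im=snap("wrist","k0"); print(np.round(robot.current_joint_positions(),1),robot.current_time_s())
# peg predictions
rail=(.609,-.237,-7.5)
def P(r,p): 
    a=np.radians(r[2]);c,s=np.cos(a),np.sin(a); return [r[0]+c*p[0]-s*p[1],r[1]+s*p[0]+c*p[1],p[2]]
pts=np.array([P(rail,(x/1e3,y/1e3,z/1e3)) for y in(-85,0,85) for x,z in((-73,236.5),(-9,225))]+[P(rail,(x/1e3,y/1e3,.236)) for x in(-9,9) for y in(-154,154)])
for n,V in(("k0",(C,im)),("side",(cam("side"),cv2.imread("pics/side0.png"))),("scene",(cam("scene"),cv2.imread("pics/scene0.png")))): print(n,np.round(proj(V[0],pts)).astype(int).tolist())
cv2.imwrite("pics/k.png",cv2.resize(im,(800,600),interpolation=2))
```

```text
[  6.7  12.6  20.9  70.4  -4.5  97.7 -70.8] 53.0667
k0 [[349, 114], [351, 44], [262, 113], [262, 44], [174, 113], [173, 43], [430, 42], [95, 41], [433, 20], [92, 19]]
side [[331, 289], [362, 287], [319, 253], [348, 251], [308, 221], [336, 219], [376, 317], [328, 193], [385, 315], [335, 192]]
scene [[135, 204], [135, 223], [170, 199], [172, 218], [204, 194], [208, 212], [103, 224], [236, 205], [103, 229], [237, 209]]
```

View pics/k.png

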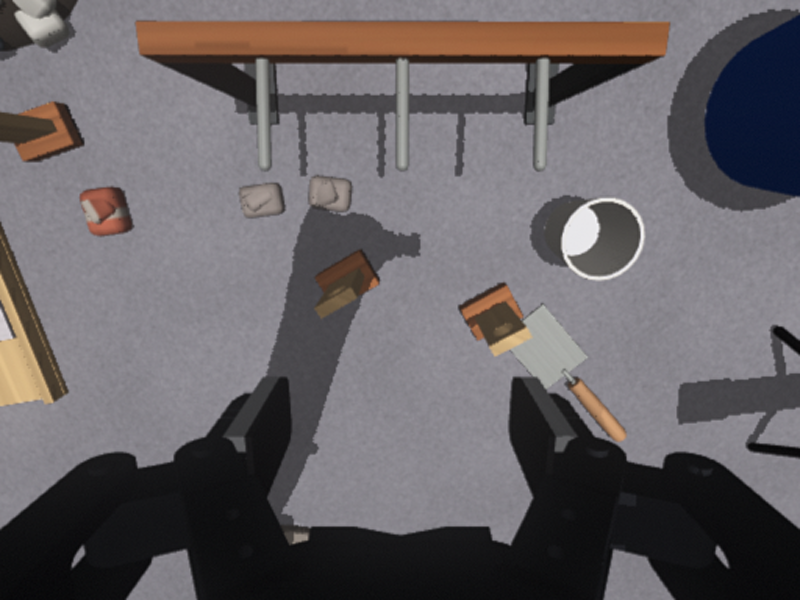

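```bash
cat > rail.py <<'E'
from h import *
from scipy.optimize import least_squares
def P(r,p):
    a=np.radians(r[2]);c,s=np.cos(a),np.sin(a); return np.array([r[0]+c*p[0]-s*p[1],r[1]+s*p[0]+c*p[1],p[2]])
E
python3 - <<'E'
from rail import *
C=load("k0","wrist")[0]; f=lambda u:(np.array(u)+.5)*.64-.5
tip=[(-.074,y,.2367) for y in(.085,0,-.085)]; bar=[(-.009,.154,.236),(-.009,-.154,.236),(.009,.154,.236),(.009,-.154,.236)]
M=np.array(tip+bar); U=f([(264,170),(402,170),(541,170),(139,54),(667,54),(136,21),(669,21)])
S=cam("side"); Us=f([(486,341),(502,392),(521,448)])
def run(k,s):
    g=lambda r:np.concatenate([((proj(C,[P(r,p) for p in M])-U)*k).ravel(),((proj(S,[P(r,p) for p in tip])-Us)*s).ravel()])
    q=least_squares(g,[.609,-.237,-7.5],x_scale=[.01,.01,1]); print(np.round(q.x,4)); print(np.round(g(q.x),1))
run(1,0);run(0,1);run(1,.7)
E
python3 - <<'E'
from fit import *
V=[load("k0","wrist"),load("w1","wrist")]
for x,y in [(.432,-.149),(.373,-.307)]:
    for v in ([0],[1],[0,1]): 
        p,i=fit("s",x,y,[V[j] for j in v],yaws=(0,20,40)); print(np.round(p[:2],4),round(np.degrees(p[2]),1),i)
E
```

```text
[ 0.6148 -0.2334 -7.3875]
[ 1.   0.2  0.3  0.2 -1.   0.2  0.3  0.4 -0.7  0.4 -0.8 -0.6  1.  -0.6
 -0.   0.  -0.  -0.  -0.   0. ]
[ 0.6163 -0.2339 -8.0358]
[ 0.  -0.  -0.  -0.  -0.  -0.  -0.  -0.  -0.   0.  -0.  -0.   0.  -0.
 -0.1  0.3  0.2 -0.3 -0.1  0.1]
[ 0.6149 -0.2334 -7.3935]
[ 0.9  0.1  0.3  0.1 -1.   0.1  0.3  0.3 -0.7  0.4 -0.8 -0.7  1.  -0.7
 -0.8  0.5 -0.3 -0.  -0.2  0.2]
[ 0.4318 -0.1468] 22.6 [0.9774068]
[ 0.4331 -0.1482] 23.5 [0.97576969]
[ 0.4326 -0.1476] 22.9 [0.9620803  0.96176051]
[ 0.3721 -0.3071] 21.1 [0.61497871]
[ 0.3732 -0.3084] 22.4 [0.97163518]
[ 0.373  -0.3081] 22.7 [0.60216686 0.96705751]
```

The rail fit is good to about 1 px: (0.6150, −0.2334), yaw −7.4°, and the side camera agrees. First stamp: the one at (0.373, −0.308) goes on peg 1.

```bash
cat > st.py <<'E'
from job import *
from rail import P
RAIL=(.6150,-.2334,-7.4)
def side(tag):
    im=vision.grab_frame("side")[:,:,::-1]; cv2.imwrite(f"pics/{tag}.png",cv2.resize(im[150:360,180:420],None,fx=3,fy=3,interpolation=2)[:600])
def hang(x,y,yaw,py,via=None):
    x,y,a,i=look("s",x,y,yaw+180,h=.28)
    if i<.8: print("bad fit"); return False
    e=[180,0,a if a>90 else a+180]; print(e)
    fingers.gripper_to(.75,50); robot.move_to((x,y,.18),e); robot.line_to((x,y,.093),velocity=.15)
    fingers.gripper_to(.3,50); g=robot.current_finger_gap(); print("gap",g)
    robot.line_to((x,y,.26),velocity=.2)
    if g<.4: print("no grasp"); return False
    e=[180,0,180+RAIL[2]]
    if via: robot.move_to(via,e)
    q=lambda X,dz=0:P(RAIL,(X,py,.225+(-.009-X)*.1803+dz))
    robot.move_to(q(-.115),e); robot.pause(.2); snap("wrist","pre")
    if robot.line_to(q(-.042),velocity=.05,f_stop=8): print("BLOCKED",robot.current_tool_pos(),robot.current_contact_force()); side("blk"); return False
    f0=robot.current_contact_force(); s=robot.line_to(q(-.042,-.010),velocity=.02,f_stop=2.5); z=robot.current_tool_pos()[2]
    print("down",s,z-.231,f0,robot.current_contact_force())
    fingers.gripper_to(.62); robot.line_to(q(-.042,.075),velocity=.15); print("t",robot.current_time_s(),np.round(robot.current_joint_positions(),1)); return True
E
python3 - <<'E'
from st import *
robot.move_to((.40,-.2,.35),[180,0,180]); print(np.round(robot.current_joint_positions(),1))
hang(.373,-.308,22.4,-.085)
side("m1")
E
```

```text
[ 78.9   9.5 -62.4  88.1   8.4  87.5 106.5]
s [ 0.374  -0.3066] 203.1 [0.98]
[180, 0, np.float64(203.06743218501447)]
gap 0.4578181409513741
down True -0.005736296124866369 [-1.10921927  0.54315392 -2.44501683] [-0.61289424  0.28703881  4.03539235]
t 63.35 [ 52.5  35.4 -47.9  61.8  25.4  92.7  94.3]
```

View pics/m1.png

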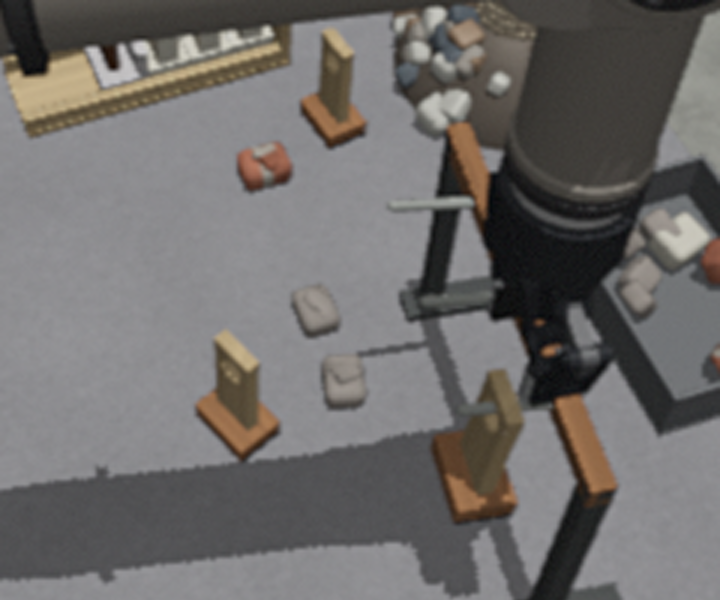

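Stamp 3 hangs on peg 1, with the peg showing through the eye at about (480,408). I'll return to a neutral elbow and do the second stamp.

Run:
```python
from st import *
robot.line_to(np.array(robot.current_tool_pos())+[-.06,0,.06],velocity=.2)
robot.move_j([1.7,2.6,13.9,81.3,-.6,96.2,105.7])
if hang(.4326,-.1476,22.9,0):
    robot.line_to(np.array(robot.current_tool_pos())+[-.06,0,.06],velocity=.2); robot.move_j([1.7,2.6,13.9,81.3,-.6,96.2,105.7])
    C,im=snap("wrist","n0"); p,i=fit("s",.631,.145,[(C,im)],yaws=(-10,10,30)); print(p,np.degrees(p[2]),i,robot.current_time_s())
side("m2")
```

```text
s [ 0.4331 -0.1476] 203.5 [0.98]
[180, 0, np.float64(203.54700864858592)]
gap 0.4553347757088085
down True -0.005538306666778181 [-0.35097633 -0.32302423 -1.73988822] [ 0.0421128  -0.67342446  4.3450207 ]
t 72.4833 [  7.9  25.6  19.5  69.   -8.3  87.  108.7]
(np.float64(0.6300957918371802), np.float64(0.14539463522833723), np.float64(0.14154136601553896)) 8.109722899206803 [0.82439443] 73.7417
```

View pics/m2.png

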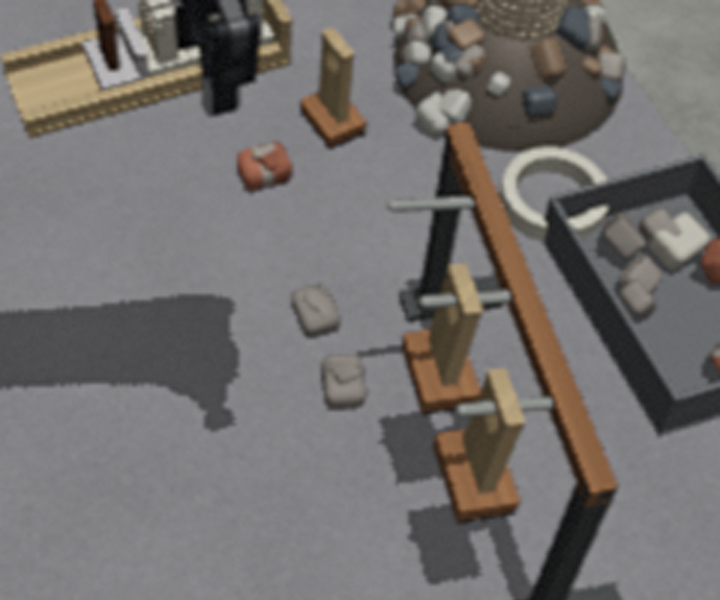

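Two stamps are hung. Now the third, from (0.631, 0.144) to peg 3.

Run:
```python
from st import *
if hang(.631,.1445,9,.085,via=(.50,.0,.27)):
    robot.line_to(np.array(robot.current_tool_pos())+[-.06,0,.06],velocity=.2)
    robot.move_j([-18.8,3.8,-3.2,80,.2,96.3,67.9]); robot.pause(.5)
    C,im=snap("wrist","z0"); s=vision.grab_frame("side")[:,:,::-1]; 
    a=cv2.resize(s[110:360,180:420],(576,600),interpolation=2); b=im[60:310,270:370]; b=cv2.resize(b,(224,560),interpolation=2)
    cv2.imwrite("pics/z.png",np.hstack([a,cv2.copyMakeBorder(b,0,40,0,0,0)]))
else: side("z")
```

```text
s [0.6297 0.1441] 189.8 [0.98]
[180, 0, np.float64(189.84953912216707)]
gap 0.46319406116657774
down True -0.004994218884707802 [-0.84388484 -1.45922491 -2.65820121] [-0.41563482 -1.03328409  4.54035327]
t 82.8583 [ 5.5 23.1 10.2 71.6 -4.  85.9 97.8]
```

View pics/z.png

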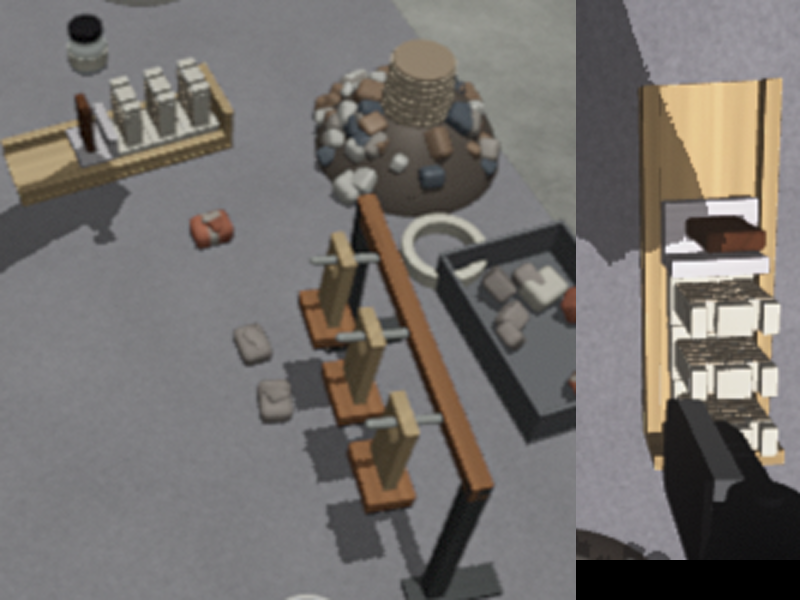

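Run:
```python
from h import *
print(robot.current_time_s(),workorder.close_job())
```

```text
the job is handed in; nothing more can be done
85.2333 None
```

I racked the three castings snug against the end wall, hung all three stamps on their own pegs, and handed the job in at 85 s of the 208 s allowed.

- **Rack:** I drew the stop back, then stood the three castings upright in the channel. One casting was knocked about 4 cm aside just before I went to pick it up; the fresh look caught the move and it was picked normally. I then pushed the stop up until it met 16 N. It ended at about 0.068 m by my estimate, against 0.067 m for snug, which is within my measuring error.
- **Stamps:** The last side picture shows each peg passing through its stamp's eye, one stamp per peg.
- **Bystanders:** I did not touch the rocks, cup or jar. The last picture showed the three rocks and the jar where they had been. The cup was mostly out of that frame, so I did not check it at the end.
- **Checks that failed or disagreed:** Two casting fits were rejected on the way. One was a mask that merged with a neighbouring stamp, the other a bad brightness reference. I fixed both before picking. The snug fit rests on that force stop and the pictures; I did not push a second time to confirm it. In the last wrist view a finger hid part of the casting nearest the wall, but the side view showed all three back to back.

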